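# Lid a gauged storage jar at the glass packing bench

## Robot

A 6-joint arm with a two-finger parallel gripper is mounted at the origin on the work surface. World frame = base frame: x ahead of the robot, y to its left, z up, the work surface at z = 0. Lengths are in m, angles in rad, forces in N, time in s.
With the tool pointing down it reaches from about 0.35 to 0.775 m from the base axis. Payload 7.3 kg.
Tool frame: the origin (TCP) lies on the centre line of the jaws, within the pads' length; the fingertips stand 11 mm ahead of it and the grasp point (between the pads) lies 8 mm behind it; z points along the fingers, y is the direction in which the jaws open and shut (so a half turn about z gives the same grasp; the last joint's range is limited). The gripper opens to 92 mm and grips with 3 to 60 N. Pads are 19 mm wide; open, the fingers measure 130 mm over their backs; the gripper's body (75 mm by 190 mm) begins 47 mm behind the grasp point.
Start: joints at [1.006, 0.342, 1.524, -0, 1.275, -0.146], TCP at [0.213, 0.48, 0.238] pointing down, gripper open.
Joint ranges: [-2.53, 2.53], [-0.77, 2.02], [0.04, 2.7], [-1, 4.14], [0.28, 2.66], [-3.11, 3.11]. Speed limits (rad/s): [2.57, 2.57, 3.14, 3.14, 3.14, 3.14].

## Interface

Orientations are given as [roll, pitch, yaw] about the fixed x, y, z axes, in that order (R = Rz(yaw) Ry(pitch) Rx(roll)).
In Python, from cell import robot gives the robot as it stands.
- The arm moves only by the tool jog_arm, never from a script. Its argument "deltas" is one flat list of numbers, 6 for each row, row after row: the shift along the world's x, y, z in units of 0.1 m (1.0 is 0.1 m), then the turn, a rotation vector about the world's x, y, z in units of 90 degrees (1.0 is 90 degrees). A call has 1 to 5 rows; each row is the pose to reach, as a shift and turn from the pose commanded when the call began; what a row does not reach only later rows make up. A row lasts 1/12 s, in which the tool goes at most 41.7 mm and 7.16 degrees, less where a joint would pass 70% of its speed; a pose out of reach is approached as far as the arm can. A call with a number of a shift or a turn outside -1 to 1 is refused whole. A call with a gripper value outside its range is refused whole. "claw" is the opening, from 0 (shut) to 1 (fully open), set as the call begins (left out, the last holds). The fingers move at their own pace and stop on an object; "newtons" is the grip in N (left out, the last holds). Time passes only in rows, so rows that repeat a pose let the fingers close. It gives the time, the measured TCP pose, the force and the opening at its end, in the units of the state.
- robot.observe(): the state, without advancing time (a new reading comes with each control period).
- robot.read_camera(name): name is "scene" or "top"; returns the picture (420x560x3 uint8, red, green, blue); there is no depth.
- robot.camera_params(name): a dict with "fx", "fy", "cx", "cy" (pixels), "R" (3x3) and "t" (3): a world point X has camera coordinates R X + t. Camera axes: x right, y down, z forward; pixel columns grow to the right and rows downward; lengths in m; the calibration is good to about 2 mm. A picture is of the moment at which its call begins. camera_params takes no time and is no camera call.
- robot.hand_in(): hands the job in, once; it reports no verdict.
The state is a dict: "time": time; "qpos": joint angles; "qvel": joint speeds; "joint_efforts": joint torques, N m; "tool_pos": TCP position; "tool_rot": TCP orientation; "contact_force": force on the tool from outside, world axes, zero at the start; "torque": the same for the moment, N m; "opening": finger opening in m.
Only numpy, scipy, OpenCV 4.12 (cv2) and the standard library are available. Lean on these libraries where they do the work, as an engineer would, in place of code of your own. Each camera call takes 0.05 s, during which the arm holds its last target. There are 200 camera calls.

## Task

The blue glass jar on the sprung scale has been checked and is ready to close: lift the rim gauge off its mouth and lay it flat in the red tray, then take the wooden lid from its sloping rest and set it on the jar, pressing gently until its flange sits level on the glass rim all round. Do not drop the lid onto the jar or press hard on the glass; keep the jar standing where it is and leave the two mugs and the tape roll alone.

Things in the scene. Friction and masses are not known exactly. Their poses are not given: they have to be found in the camera images.
- jar: Loose cobalt-blue glass storage jar, round and straight-walled, outside diameter 104, height 110, wall 5 (mouth inside diameter 94), 0.7 kg. Origin: centre of its underside; z up. Lid and jar can bear 40 N between them, no more.
- jar_rim (a point): Centre of the jar's mouth at rim height (110 above its underside); z up. A white silicone seal ring sits in the mouth, its top 3 to 6 below the rim. It is stiff: about 9 N slides it further down, and it stays where pushed. The lid's plug reaches 10 below the rim, so a lid merely laid on stands 4 to 7 too high until pressed.
- scale: Fixed black bench scale, 140 x 140, under the jar. Origin: centre of its underside; z up. Its steel plate (136 x 136, top 45 above the origin when up) is sprung: it starts to sink when pushed, about 1 mm per N and at most 18, and comes up again when let go, so the jar yields under the lid before the seal slides home.
- lid: Loose wooden lid, about 0.16 kg: light round flange, diameter 110, 8 thick; below it a plug, diameter 89, 10 deep, foot bevelled 2; on top a dark square knob 28 x 28, 28 high. Origin: centre of the flange's underside; z out through the knob; x, y along the knob's sides. It starts on the rest, its z leaning 26 degrees to the rest's -x. Closed, its origin lies at jar_rim.
- lid_knob (a point): Centre of the lid's knob, 22 above the lid's origin along the lid's z (knob spans 8 to 36 above the origin).
- rest: Fixed mint-green sloping lid rest, 112 wide (y), about 115 deep (x), 65 high at its back. Origin: centre of its underside; x points away from its low front edge, z up. Its board slopes 26 degrees, low edge to -x; two black pegs 7 high hold the lid's plug. The lid's origin starts 47 above the rest's origin.
- gauge: Loose rim gauge: an aluminium bar 130 x 22 x 10 (x, y, z), 0.15 kg, with a yellow grip block on its middle 40 x 24 and 36 high (top 46 above the origin). Origin: centre of the bar's underside; x along the bar, z up. At the start it lies across the jar's mouth on the rim.
- gauge_grip (a point): Point in the gauge's yellow grip block, 30 above the gauge's origin.
- tray: Fixed shallow red tray, outside 190 x 105 (x, y), 10 high, walls and floor 4 thick. Origin: centre of its underside; x along its length, z up.
- mug_amber: Loose amber glass mug, diameter 80, height 100, handle on its +y side. Origin: centre of underside. Bystander.
- mug_blue: Loose cobalt-blue glass mug, diameter 80, height 100, handle on its +y side. Origin: centre of underside. Bystander.
- tape_roll: Loose roll of brown packing tape lying flat, diameter 100, height 48. Origin: centre of underside. Bystander.
Mind the look-alikes: they are no part of the job. What is shaped like the jar but grey or pink is not meant.

How it is judged:
By the outcome, as a careful person would: the job done as asked, in the order asked, and still so for the second after the job is handed in, with the robot touching nothing.
It also fails if it takes over 64 s, if anything falls off the work surface, if the arm or the gripper's body presses on something with over 40 N, if the wrist force passes 120 N, or if a joint passes its speed limit or range.

## Working session

There is one attempt and no reset: what is moved stays moved. The work goes in short steps, Python scripts to look and compute and a tool call to move; the robot and the scene stay as the last step left them, time stands still between calls to the robot, and variables do not carry over. Pictures are saved under pics/ and viewed, about 8 in all and at most 12, crops included, and the job is handed in when it is done.

Besides the shell and the picture viewer there is one more tool, called after "Emit:" by a JSON object that holds its "method" and its "body". jog_arm: Moves the arm, as the interface text tells. Its arguments: {"type":"object","properties":{"deltas":{"type":"array","items":{"type":"number"}},"claw":{"type":"number"},"newtons":{"type":"number"}},"required":["deltas"]}

```bash
mkdir -p pics; cat > h.py <<'E'
import numpy as np, cv2
from cell import robot
def snap(n,f):
    im=robot.read_camera(n); cv2.imwrite(f,im[:,:,::-1]); return im
def ray(n,u,v,z):
    p=robot.camera_params(n);R=np.array(p["R"]);t=np.array(p["t"])
    d=R.T@np.array([(u-p["cx"])/p["fx"],(v-p["cy"])/p["fy"],1]);c=-R.T@t
    return c+d*(z-c[2])/d[2]
def proj(n,X):
    p=robot.camera_params(n);x=np.array(p["R"])@np.array(X)+np.array(p["t"])
    return p["fx"]*x[0]/x[2]+p["cx"],p["fy"]*x[1]/x[2]+p["cy"]
E
python3 - <<'E'
from h import *
a=snap("scene","pics/s0.png");b=snap("top","pics/t0.png")
print(robot.observe())
for n in("scene","top"):
    p=robot.camera_params(n);R=np.array(p["R"]);print(n,p["fx"],-R.T@np.array(p["t"]),R.round(3).tolist())
E
```

```text
{'time': 0.1, 'qpos': array([ 1.00596992e+00,  3.42651294e-01,  1.52490294e+00, -2.41479399e-05,
        1.27540319e+00, -1.45994826e-01]), 'qvel': array([ 0.00068525, -0.00264906, -0.0027574 , -0.00087652,  0.00117596,
       -0.00184303]), 'joint_efforts': array([ 2.51364130e-03, -4.32007742e+01, -2.44693977e+01,  7.19201728e-02,
        5.25799650e-02, -1.05009080e-04]), 'tool_pos': array([0.21331272, 0.47933679, 0.23712184]), 'tool_rot': array([-3.14023904e+00, -1.75695379e-04,  2.72276799e+00]), 'contact_force': array([-0.40843381,  0.15737633, -0.00613007]), 'torque': array([ 0.01476864,  0.00263763, -0.02513135]), 'opening': 0.09153182091106235}
scene 486.78843298603647 [1.18361574 0.05383775 0.77165259] [[-0.104, 0.995, -0.008], [0.709, 0.069, -0.702], [-0.698, -0.078, -0.712]]
top 409.97724336570786 [ 0.4189248  -0.00330952  0.97784969] [[-0.013, -1.0, -0.011], [-0.992, 0.015, -0.123], [0.123, 0.01, -0.992]]
```

View pics/s0.png

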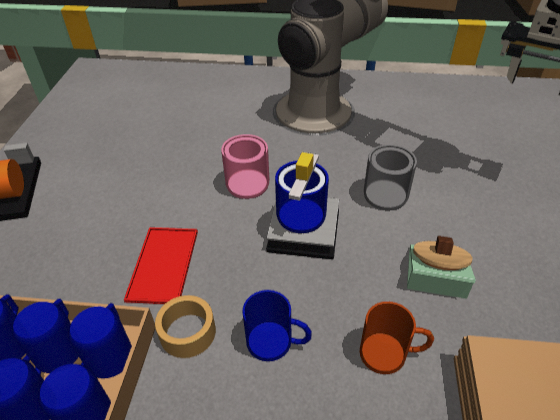

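View pics/t0.png

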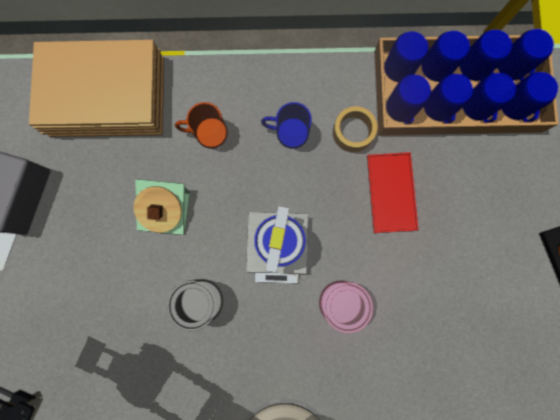

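The pictures show several things that could be confused.
- **Jar:** the blue jar is on the scale at scene (302,195), top (280,240). Look-alikes are the blue mug at scene (268,325), the crate of blue mugs at (60,350), the grey jar at (390,176) and the pink jar at (246,165). I choose the one on the scale with the gauge.
- **Lid:** on the green rest at top (158,209). The orange mug and tape roll are not the lid.
- **Tray:** the red tray is at top (393,192).

```bash
cat >> h.py <<'E'
def mask(im,lo,hi,box):
    h=cv2.cvtColor(im,cv2.COLOR_RGB2HSV);m=cv2.inRange(h,np.array(lo),np.array(hi));o=np.zeros_like(m)
    x0,y0,x1,y1=box;o[y0:y1,x0:x1]=m[y0:y1,x0:x1];return o
def big(m):
    c=max(cv2.findContours(m,0,1)[0],key=cv2.contourArea);return c
def cen(m):
    M=cv2.moments(m,True);return M["m10"]/M["m00"],M["m01"]/M["m00"],M["m00"]
def tri(a,b):
    A=[];B=[]
    for n,(u,v) in(("scene",a),("top",b)):
        p=robot.camera_params(n);R=np.array(p["R"]);t=np.array(p["t"])
        r=np.array([[p["fx"],0,p["cx"]-u],[0,p["fy"],p["cy"]-v]])
        A.append(r@R);B.append(-r@t)
    return np.linalg.lstsq(np.vstack(A),np.hstack(B),rcond=None)[0]
E
python3 - <<'E'
from h import *
a=cv2.imread("pics/s0.png")[:,:,::-1].copy();b=cv2.imread("pics/t0.png")[:,:,::-1].copy()
# gauge
ys=mask(a,(22,120,90),(35,255,255),(270,140,340,210));yt=mask(b,(22,120,90),(35,255,255),(250,200,310,280))
print("yel",cen(ys),cen(yt),tri(cen(ys)[:2],cen(yt)[:2]))
r=cv2.minAreaRect(big(yt));print("yel rect",r,[ray("top",*q,.201)[:2].round(4).tolist() for q in cv2.boxPoints(r)])
# tray
rt=mask(b,(0,200,120),(5,255,255),(350,140,430,245));r=cv2.minAreaRect(big(rt));P=np.array([ray("top",*q,.01) for q in cv2.boxPoints(r)])
print("tray",P.round(4).tolist(),P.mean(0))
# lid
for n,im,bx in(("s",a,(400,225,485,300)),("t",b,(125,170,195,245))):
    h=cv2.cvtColor(im,cv2.COLOR_RGB2HSV)
    w=mask(im,(8,60,110),(22,255,255),bx);k=mask(im,(0,60,0),(14,255,100),bx);g=mask(im,(50,30,60),(85,255,255),bx)
    cw=big(w);ck=big(k)
    print(n,"wood",cv2.fitEllipse(cv2.convexHull(cw)),"knob",cen(k),cv2.minAreaRect(ck),"mint",cv2.minAreaRect(big(g)),cv2.boxPoints(cv2.minAreaRect(cv2.findNonZero(g))).tolist())
# scale plate/jar: blue
bt=mask(b,(110,150,60),(130,255,255),(240,205,320,280));e=cv2.fitEllipse(cv2.convexHull(cv2.findNonZero(bt)));print("jar top ell",e,ray("top",*e[0],.155))
def crop(im,x0,y0,x1,y1,f): return cv2.resize(im[y0:y1,x0:x1],None,fx=f,fy=f,interpolation=2)
o=np.vstack([np.hstack([crop(b,120,165,200,240,4),crop(b,240,200,320,275,4)]),np.hstack([crop(a,400,225,480,300,4),crop(a,262,148,342,223,4)])])
cv2.imwrite("pics/c0.png",o[:,:,::-1])
E
```

```text
yel (303.9818652849741, 165.8082901554404, 386.0) (276.68325791855204, 237.7556561085973, 221.0) [0.46987007 0.00765065 0.18459588]
yel rect ((276.6731262207031, 237.63462829589844), (10.982503890991211, 19.807729721069336), 11.309932708740234) [[0.4529, 0.021], [0.4897, 0.0132], [0.4853, -0.0072], [0.4486, 0.0007]]
tray [[0.6742, -0.2198, 0.01], [0.6795, -0.313, 0.01], [0.5319, -0.3155, 0.01], [0.5267, -0.224, 0.01]] [ 0.60306547 -0.26807623  0.01      ]
s wood ((443.1712341308594, 254.11444091796875), (25.175180435180664, 59.57892608642578), 104.03082275390625) knob (443.0030120481928, 248.16265060240963, 332.0) ((443.9189147949219, 244.98648071289062), (17.26189422607422, 17.426292419433594), 9.462322235107422) mint ((437.1533203125, 276.4978332519531), (72.89388275146484, 42.624656677246094), 20.44955062866211) [[395.5570983886719, 283.733154296875], [410.4494323730469, 243.794677734375], [478.7495422363281, 269.26251220703125], [463.8572082519531, 309.20098876953125]]
t wood ((156.7714385986328, 209.0388641357422), (43.82164001464844, 48.68421936035156), 118.09666442871094) knob (154.51724137931035, 212.09195402298852, 174.0) ((154.5, 212.0), (13.0, 14.0), 0.0) mint ((160.19308471679688, 206.56932067871094), (55.4235725402832, 51.642433166503906), 5.710593223571777) [[130.0495147705078, 229.5049591064453], [135.18812561035156, 178.1188201904297], [190.33665466308594, 183.63368225097656], [185.1980438232422, 235.0198211669922]]
jar top ell ((279.7879943847656, 240.3249053955078), (49.09996795654297, 49.47659683227539), 162.67132568359375) [0.46656183 0.00140147 0.155     ]
```

View pics/c0.png

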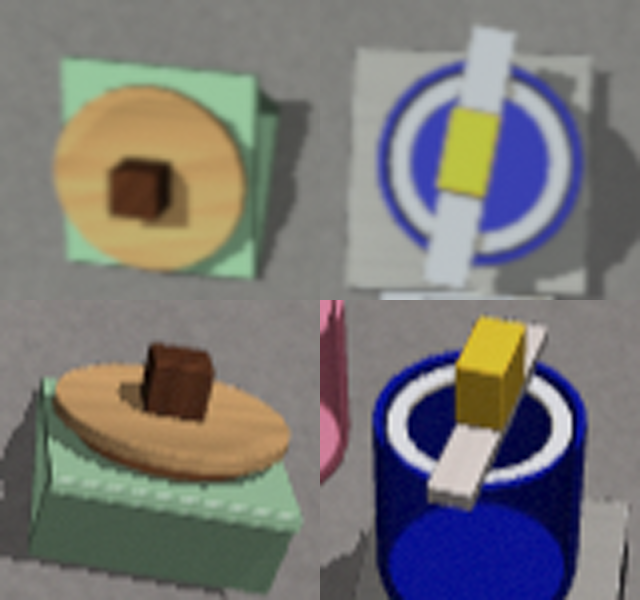

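The crops confirm the choice: the gauge is on the cobalt jar, and the lid's knob leans toward −x. The tray mask came out too short (148 mm instead of 190 mm), so I'm redoing it along with the lid geometry.

```bash
python3 - <<'E'
from h import *
a=cv2.imread("pics/s0.png")[:,:,::-1].copy();b=cv2.imread("pics/t0.png")[:,:,::-1].copy()
B=b.astype(int);m=((B[:,:,0]>100)&(B[:,:,1]<60)&(B[:,:,2]<60)).astype(np.uint8);o=np.zeros_like(m);o[140:245,355:430]=m[140:245,355:430]
r=cv2.minAreaRect(cv2.findNonZero(o));P=np.array([ray("top",*q,.01) for q in cv2.boxPoints(r)]);print("tray",P.round(3).tolist(),P.mean(0),np.linalg.norm(P[0]-P[1]),np.linalg.norm(P[1]-P[2]))
y=np.radians(-5.7);zl=np.array([-np.sin(.4538)*np.cos(y),-np.sin(.4538)*np.sin(y),np.cos(.4538)])
ft=ray("top",156.8,209.0,.054);O1=ft-.008*zl*.7
kt=tri((443,246.5),(154.5,212.0));print("flange",ft,"origin",O1,"knob tri",kt,"pred knob",O1+.022*zl,"zl",zl)
O=O1.copy();O[2]=.047
for s in(.008,.022,.036):print(s,proj("scene",O+s*zl),proj("top",O+s*zl))
# rest back edge pixel corners (crop/4+offset), z=.065
for q in((135.5,179.5),(184.5,183.8)):print(ray("top",*q,.065))
E
```

```text
tray [[0.677, -0.212, 0.01], [0.684, -0.316, 0.01], [0.496, -0.322, 0.01], [0.489, -0.22, 0.01]] [ 0.58637603 -0.26745397  0.01      ] 0.10419068261206288 0.18830786342612887
flange [0.54780398 0.28155713 0.054     ] origin [0.55024679 0.28131331 0.04896679] knob tri [0.5397099  0.28357966 0.06358127] pred knob [0.54065003 0.28227119 0.06874012] zl [-0.43621652  0.0435402   0.89878774]
0.008 (np.float64(441.3730137211986), np.float64(252.38557699697643)) (np.float64(156.71849398447316), np.float64(209.44439956387737))
0.022 (np.float64(442.75799543742977), np.float64(245.7163485698032)) (np.float64(154.6826802794211), np.float64(211.3983433548599))
0.036 (np.float64(444.1571384016694), np.float64(238.9789281970797)) (np.float64(152.58757702995584), np.float64(213.40919237095645))
[0.6147796 0.3283568 0.065    ]
[0.60306625 0.21639329 0.065     ]
```

Emit:
{"method": "jog_arm", "body": {"deltas": [0.42,-0.42,0.0,0,0,0.05,0.8,-0.8,0,0,0,0.1,1,-1,0,0,0,0.14,1,-1,0,0,0,0.14], "claw": 0.7}}

```text
time: 0.43
tool_pos: [0.3158, 0.3767, 0.2374]
tool_rot: [-3.14, 0.001, 2.944]
contact_force: [0.1, 0.4, 0.3]
opening: 0.0698
```

The tray now measures 188×104 mm, centred at (0.586, −0.267). The rest's back edge measures 112 mm, yaw about −6°. The lid origin is at about (0.550, 0.281). The predicted knob matches the two-view knob to about 5 mm. Moving to the gauge.

Emit:
{"method": "jog_arm", "body": {"deltas": [0.16,-0.38,0.0,0,0,0,0.32,-0.76,0,0,0,0,0.42,-1,0,0,0,0]}}

```text
time: 0.68
tool_pos: [0.3561, 0.2768, 0.2373]
tool_rot: [-3.14, -0.0, 2.942]
contact_force: [0.3, 0.6, 0.3]
opening: 0.0641
```

Emit:
{"method": "jog_arm", "body": {"deltas": [0.16,-0.38,0.0,0,0,0,0.32,-0.76,0,0,0,0,0.42,-1,0,0,0,0]}}

```text
time: 0.93
tool_pos: [0.3981, 0.1768, 0.2375]
tool_rot: [-3.141, 0.0, 2.942]
contact_force: [0.8, 0.9, -0.0]
opening: 0.0642
```

Emit:
{"method": "jog_arm", "body": {"deltas": [0.16,-0.38,0.0,0,0,0,0.32,-0.76,0,0,0,0,0.42,-1,0,0,0,0]}}

```text
time: 1.18
tool_pos: [0.4403, 0.0766, 0.2376]
tool_rot: [-3.141, 0.0, 2.941]
contact_force: [0.7, 0.0, 0.4]
opening: 0.0644
```

Emit:
{"method": "jog_arm", "body": {"deltas": [0.13,-0.33,0.0,0,0,0,0.26,-0.69,0,0,0,0,0.26,-0.69,0,0,0,0,0.26,-0.69,0,0,0,0]}}

```text
time: 1.52
tool_pos: [0.4656, 0.0091, 0.2372]
tool_rot: [3.141, -0.001, 2.939]
contact_force: [-0.7, 0.6, 0.3]
opening: 0.0642
```

```bash
python3 - <<'E'
from h import *
a=snap("scene","pics/s1.png");o=robot.observe();print(o["tool_pos"],o["tool_rot"],o["qpos"])
cv2.imwrite("pics/s1c.png",cv2.resize(a[60:260,220:420,::-1],None,fx=3,fy=3))
E
```

```text
[0.46516847 0.01036034 0.23726708] [ 3.14117294e+00 -1.42055273e-03  2.94071002e+00] [-1.43014588e-01  2.33815575e-01  1.67858345e+00  5.31637858e-04
  1.23058757e+00 -1.51310573e+00]
```

View pics/s1c.png

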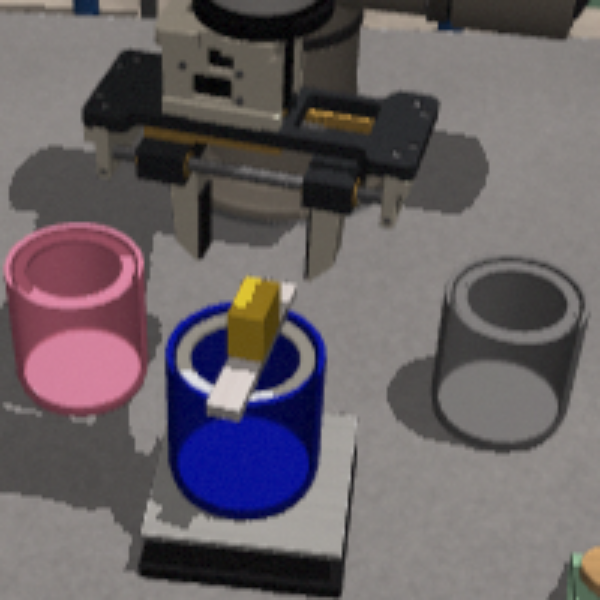

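The jaws straddle the gauge, with the yellow block midway between them at crop (253,318). Descending.

Emit:
{"method": "jog_arm", "body": {"deltas": [0.04,-0.03,-0.2,0,0,0,0.04,-0.03,-0.4,0,0,0,0.04,-0.03,-0.56,0,0,0,0.04,-0.03,-0.56,0,0,0]}}

```text
time: 1.9
tool_pos: [0.4671, 0.0094, 0.179]
tool_rot: [3.142, -0.006, 2.945]
contact_force: [0.0, -0.1, -0.1]
opening: 0.0644
```

Emit:
{"method": "jog_arm", "body": {"deltas": [0,0,0,0,0,0,0,0,0,0,0,0,0,0,0,0,0,0,0,0,0,0,0,0,0,0,0,0,0,0], "claw": 0.1, "newtons": 12}}

```text
time: 2.32
tool_pos: [0.4698, 0.0077, 0.1825]
tool_rot: [3.141, 0.001, 2.943]
contact_force: [0.6, 0.2, -0.5]
opening: 0.0356
```

Emit:
{"method": "jog_arm", "body": {"deltas": [0,0,0,0,0,0,0,0,0,0,0,0,0,0,0,0,0,0,0,0,0,0,0,0,0,0,0,0,0,0]}}

```text
time: 2.73
tool_pos: [0.4696, 0.0076, 0.1819]
tool_rot: [3.141, 0.0, 2.943]
contact_force: [-1.2, 1.1, 1.7]
opening: 0.0234
```

Emit:
{"method": "jog_arm", "body": {"deltas": [0,0,0,0,0,0,0,0,0.1,0,0,0,0,0,0.3,0,0,0,0,0,0.6,0,0,0,0,0,0.7,0,0,0], "newtons": 20}}

```text
time: 3.15
tool_pos: [0.4704, 0.0075, 0.2546]
tool_rot: [3.141, 0.004, 2.943]
contact_force: [0.2, -0.0, -1.8]
opening: 0.0238
```

Emit:
{"method": "jog_arm", "body": {"deltas": [0.1,-0.3,0.0,0,0,0.03,0.2,-0.6,0,0,0,0.06,0.35,-0.95,0,0,0,0.1,0.4,-1,0,0,0,0.13]}}

```text
time: 3.48
tool_pos: [0.5106, -0.097, 0.2511]
tool_rot: [-3.139, 0.0, -3.136]
contact_force: [-0.1, 1.3, -2.6]
opening: 0.0238
```

Emit:
{"method": "jog_arm", "body": {"deltas": [0.1,-0.3,0.0,0,0,0,0.25,-0.65,0,0,0,0,0.4,-1,0,0,0,0,0.4,-1,0,0,0,0]}}

```text
time: 3.82
tool_pos: [0.5507, -0.1983, 0.2501]
tool_rot: [-3.139, -0.0, -3.14]
contact_force: [-1.3, 1.0, -2.6]
opening: 0.0239
```

Emit:
{"method": "jog_arm", "body": {"deltas": [0.15,-0.3,0,0,0,0,0.3,-0.6,0,0,0,0,0.37,-0.75,0,0,0,0,0.37,-0.75,0,0,0,0,0.37,-0.75,0,0,0,0]}}

```text
time: 4.23
tool_pos: [0.586, -0.2677, 0.2502]
tool_rot: [3.14, -0.002, -3.138]
contact_force: [0.1, -0.3, -2.3]
opening: 0.0238
```

```bash
python3 - <<'E'
from h import *
a=snap("scene","pics/s2.png");b=snap("top","pics/t2.png");o=robot.observe();print(o["tool_pos"],o["tool_rot"],o["opening"],o["contact_force"])
cv2.imwrite("pics/c2.png",np.hstack([cv2.resize(a[80:380,80:360],None,fx=1.4,fy=1.4),cv2.resize(b[120:320,220:440],None,fx=1.8,fy=2.1)])[:,:,::-1])
B=b.astype(int);bt=mask(b,(110,150,60),(130,255,255),(240,205,320,280));e=cv2.fitEllipse(cv2.convexHull(cv2.findNonZero(bt)));print("jar",e,ray("top",*e[0],.155))
E
```

```text
[ 0.58603464 -0.26636369  0.25115832] [ 3.14031228e+00 -1.34933606e-03 -3.13591436e+00] 0.024067361432104577 [-0.34187036 -0.01989235 -2.23371172]
jar ((279.72796630859375, 240.31285095214844), (49.18853759765625, 49.60272979736328), 156.0926513671875) [0.46658771 0.00152154 0.155     ]
```

View pics/c2.png

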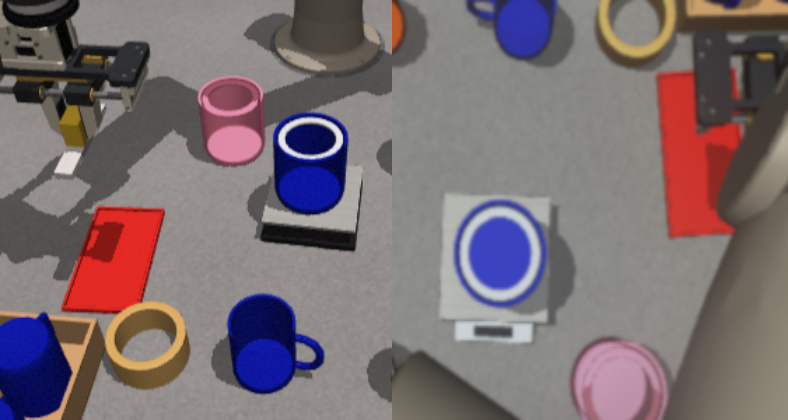

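The gauge is held over the tray, and the jar has not moved (0.4666, 0.0015). Lowering the gauge.

Emit:
{"method": "jog_arm", "body": {"deltas": [0,0,-0.3,0,0,0,0,0,-0.65,0,0,0,0,0,-1,0,0,0,0,0,-1,0,0,0]}}

```text
time: 4.67
tool_pos: [0.5827, -0.2639, 0.1447]
tool_rot: [3.134, -0.011, -3.135]
contact_force: [-0.8, 0.8, -3.6]
opening: 0.0239
```

Emit:
{"method": "jog_arm", "body": {"deltas": [0,0,-0.3,0,0,0,0,0,-0.6,0,0,0,0,0,-0.85,0,0,0,0,0,-1,0,0,0,0,0,-1,0,0,0]}}

```text
time: 5.08
tool_pos: [0.5852, -0.2658, 0.05]
tool_rot: [3.139, -0.004, -3.135]
contact_force: [-0.3, 1.2, -1.6]
opening: 0.0239
```

Emit:
{"method": "jog_arm", "body": {"deltas": [0,0,-0.06,0,0,0,0,0,-0.11,0,0,0,0,0,-0.14,0,0,0,0,0,-0.16,0,0,0,0,0,-0.16,0,0,0]}}

```text
time: 5.5
tool_pos: [0.5867, -0.2674, 0.0362]
tool_rot: [-3.141, 0.001, -3.136]
contact_force: [0.4, 0.1, -2.3]
opening: 0.0243
```

Emit:
{"method": "jog_arm", "body": {"deltas": [0,0,-0.01,0,0,0,0,0,-0.02,0,0,0,0,0,-0.03,0,0,0,0,0,-0.03,0,0,0]}}

```text
time: 5.83
tool_pos: [0.5864, -0.2673, 0.0326]
tool_rot: [3.141, -0.0, -3.136]
contact_force: [0.1, 0.2, -3.0]
opening: 0.0235
```

Emit:
{"method": "jog_arm", "body": {"deltas": [0,0,-0.01,0,0,0,0,0,-0.02,0,0,0,0,0,-0.02,0,0,0]}}

```text
time: 6.08
tool_pos: [0.5866, -0.2674, 0.0311]
tool_rot: [-3.141, 0.0, -3.136]
contact_force: [-0.7, 1.1, 1.9]
opening: 0.0239
```

Contact: the vertical force changed from −3 to +1.9 N. Releasing.

Emit:
{"method": "jog_arm", "body": {"deltas": [0,0,0,0,0,0,0,0,0,0,0,0,0,0,0,0,0,0,0,0,0,0,0,0,0,0,0,0,0,0], "claw": 0.5}}

```text
time: 6.5
tool_pos: [0.5865, -0.2674, 0.0307]
tool_rot: [3.142, 0.0, -3.136]
contact_force: [-0.2, -0.6, -0.5]
opening: 0.0457
```

Emit:
{"method": "jog_arm", "body": {"deltas": [0,0,0.15,0,0,0,0,0,0.4,0,0,0,0,0,0.75,0,0,0,0,0,1,0,0,0]}}

```text
time: 6.83
tool_pos: [0.5868, -0.2676, 0.1329]
tool_rot: [-3.141, 0.001, -3.136]
contact_force: [1.6, -0.3, -0.2]
opening: 0.0462
```

Emit:
{"method": "jog_arm", "body": {"deltas": [0,0.1,0.4,0,0,0,0,0.4,0.7,0,0,0,0,0.7,1,0,0,0,0,1,1,0,0,0]}}

```text
time: 7.17
tool_pos: [0.5886, -0.1677, 0.2375]
tool_rot: [-3.137, 0.01, -3.138]
contact_force: [1.9, 0.4, 0.4]
opening: 0.0462
```

Emit:
{"method": "jog_arm", "body": {"deltas": [0,0.35,0.1,0,0,0,0,0.7,0.2,0,0,0,0,1,0.2,0,0,0]}}

```text
time: 7.42
tool_pos: [0.587, -0.0654, 0.2532]
tool_rot: [-3.141, 0.004, -3.136]
contact_force: [1.3, 0.7, 0.0]
opening: 0.0461
```

Emit:
{"method": "jog_arm", "body": {"deltas": [0,0.35,0,0,0,0,0,0.7,0,0,0,0,0,1,0,0,0,0]}}

```text
time: 7.67
tool_pos: [0.5861, 0.0349, 0.251]
tool_rot: [3.141, 0.0, -3.136]
contact_force: [-0.4, 0.2, -0.5]
opening: 0.0456
```

```bash
python3 - <<'E'
from h import *
a=snap("scene","pics/s3.png");b=snap("top","pics/t3.png");o=robot.observe();print(o["tool_pos"],o["tool_rot"],o["opening"],o["qpos"])
g=mask(b,(22,120,90),(35,255,255),(360,140,430,240));print(cen(g),ray("top",*cen(g)[:2],.05))
cv2.imwrite("pics/c3.png",np.hstack([cv2.resize(a[80:380,80:360],None,fx=1.4,fy=1.4),cv2.resize(b[120:320,220:440],None,fx=1.8,fy=2.1)])[:,:,::-1])
E
```

```text
[0.58606477 0.03703224 0.25090892] [ 3.14006963e+00  1.20666096e-04 -3.13127399e+00] 0.04586555649484584 [-6.81731516e-02  4.48328626e-01  1.32273275e+00  1.55895585e-03
  1.37053064e+00 -1.64959835e+00]
(395.9587628865979, 188.79381443298968, 194.0) [ 0.586824   -0.26566654  0.05      ]
```

View pics/c3.png

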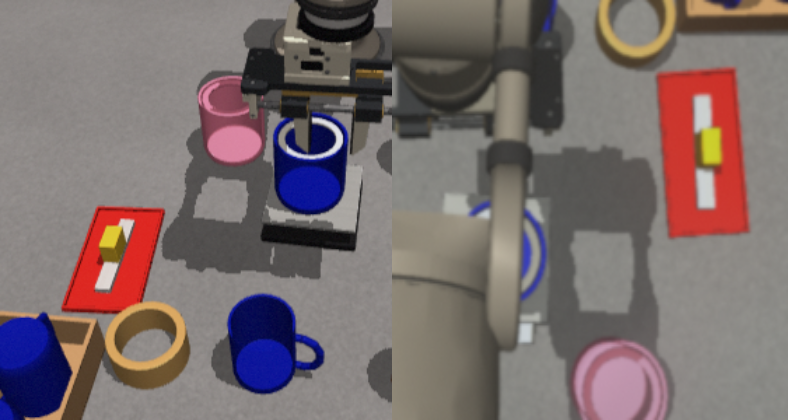

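The gauge lies flat in the tray: yellow block at crop (710,145), measured (0.587, −0.266). Next is the lid. I'm working out the turn, about 26° of tilt with yaw −6°.

```bash
python3 - <<'E'
from h import *
from scipy.spatial.transform import Rotation as Ro
o=robot.observe();Rc=Ro.from_euler("xyz",[np.pi,0,-3.136]);y=np.radians(-6)
zl=np.array([-np.sin(.4538)*np.cos(y),-np.sin(.4538)*np.sin(y),np.cos(.4538)]);yl=np.array([-np.sin(y),np.cos(y),0])
Rt=Ro.from_matrix(np.c_[np.cross(yl,-zl),yl,-zl]);d=Rt*Rc.inv();print("turn/90",d.as_rotvec()/(np.pi/2),"goal euler",Rt.as_euler("xyz"))
O=np.array([.550,.2813,.047]);T=O+.023*zl;S=T+.08*zl
print("T",T,"S",S,"S-cur",(S-o["tool_pos"])*10,"T-S",(T-S)*10)
E
```

```text
turn/90 [-0.01432011 -0.28868761 -0.06901724] goal euler [3.14159265 0.4538     3.0368729 ]
T [0.5399724  0.28235394 0.06767212] S [0.5050938  0.28601983 0.13957514] S-cur [-0.80970977  2.48987595 -1.11333782] T-S [ 0.34878606 -0.03665889 -0.71903019]
```

Emit:
{"method": "jog_arm", "body": {"deltas": [-0.05,0.2,0,-0.003,-0.06,-0.014,-0.15,0.4,0,-0.006,-0.12,-0.028,-0.25,0.6,0,-0.009,-0.18,-0.042,-0.35,0.8,0,-0.012,-0.24,-0.056,-0.4,1,0,-0.0143,-0.2887,-0.069], "claw": 0.65}}

```text
time: 8.18
tool_pos: [0.5451, 0.1327, 0.2511]
tool_rot: [3.14, 0.458, 3.035]
contact_force: [-0.3, -0.4, -0.5]
opening: 0.0595
```

Emit:
{"method": "jog_arm", "body": {"deltas": [-0.1,0.3,0,0,0,0,-0.2,0.65,0,0,0,0,-0.4,1,0,0,0,0,-0.4,1,0,0,0,0]}}

```text
time: 8.52
tool_pos: [0.5039, 0.2373, 0.2509]
tool_rot: [3.14, 0.454, 3.041]
contact_force: [-0.6, -0.3, -0.0]
opening: 0.0596
```

Emit:
{"method": "jog_arm", "body": {"deltas": [0,0.25,-0.2,0,0,0,0,0.49,-0.5,0,0,0,0,0.49,-0.8,0,0,0,0,0.49,-0.8,0,0,0,0,0.49,-0.8,0,0,0]}}

```text
time: 8.93
tool_pos: [0.5061, 0.2805, 0.1696]
tool_rot: [-3.139, 0.451, 3.038]
contact_force: [0.0, -0.2, 0.5]
opening: 0.0596
```

```bash
python3 - <<'E'
from h import *
a=snap("scene","pics/s4.png");o=robot.observe();print(o["tool_pos"],o["tool_rot"],o["opening"],o["qpos"])
S=np.array([.5051,.286,.1396]);print((S-o["tool_pos"])*10)
cv2.imwrite("pics/c4.png",cv2.resize(a[130:310,360:540,::-1],None,fx=3.2,fy=3.2))
E
```

```text
[0.50718702 0.28084072 0.17149092] [-3.14124064  0.45399859  3.03619907] 0.05967663603691619 [ 0.5077393   0.36197015  1.7953796  -0.43056544  0.65016699 -0.65639857]
[-0.02087015  0.05159284 -0.31890922]
```

View pics/c4.png

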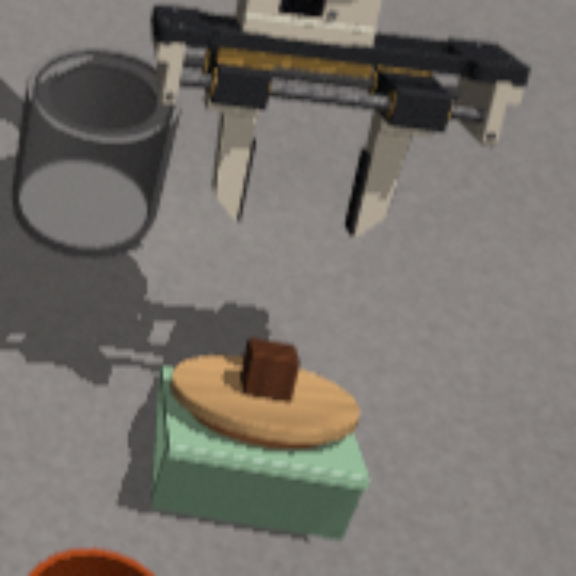

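The jaws are tilted in line with the knob (knob at crop (270,370), fingertips about (240,220) and (350,235)). Going to standoff, then in along the lid axis.

Emit:
{"method": "jog_arm", "body": {"deltas": [-0.02,0.05,-0.2,0,0,0,-0.02,0.05,-0.32,0,0,0,0.1,0.04,-0.57,0,0,0,0.18,0.03,-0.73,0,0,0,0.18,0.03,-0.73,0,0,0]}}

```text
time: 9.4
tool_pos: [0.5259, 0.2831, 0.0973]
tool_rot: [-3.141, 0.454, 3.035]
contact_force: [-0.3, -0.6, -0.6]
opening: 0.0596
```

```bash
python3 - <<'E'
from h import *
a=snap("scene","pics/s5.png");b=snap("top","pics/t5.png");o=robot.observe();print(o["tool_pos"],o["tool_rot"])
T=np.array([.540,.2824,.0677]);print((T-o["tool_pos"])*10)
cv2.imwrite("pics/c5.png",np.hstack([cv2.resize(a[190:310,380:510],None,fx=3.1,fy=3.1),cv2.resize(b[150:270,100:230],None,fx=3.0,fy=3.1)])[:,:,::-1])
E
```

```text
[0.52567749 0.28407529 0.09956404] [3.14047394 0.455768   3.03468242]
[ 0.14322509 -0.01675286 -0.3186404 ]
```

View pics/c5.png

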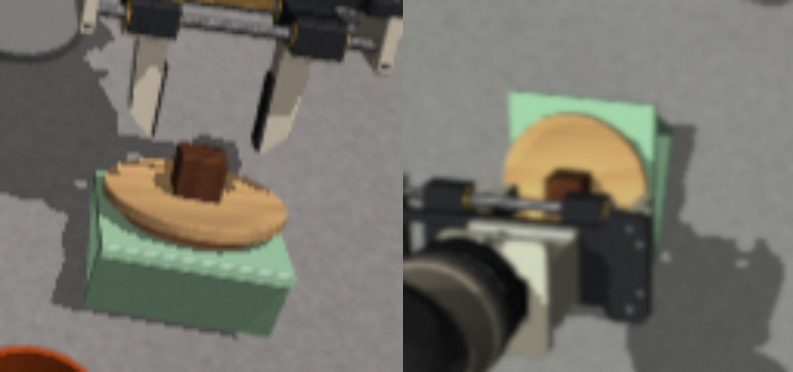

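The jaws are centred around the knob (scene crop tips (153,135) and (260,150), knob (200,170)). Advancing gently and watching the force.

Emit:
{"method": "jog_arm", "body": {"deltas": [0.04,0,-0.08,0,0,0,0.08,-0.01,-0.16,0,0,0,0.11,-0.01,-0.24,0,0,0,0.13,-0.01,-0.28,0,0,0,0.13,-0.01,-0.28,0,0,0]}}

```text
time: 9.92
tool_pos: [0.5374, 0.2833, 0.0685]
tool_rot: [-3.141, 0.452, 3.037]
contact_force: [-0.1, -0.3, -0.8]
opening: 0.0597
```

Emit:
{"method": "jog_arm", "body": {"deltas": [0,0,0,0,0,0,0.01,0,-0.02,0,0,0,0.01,0,-0.02,0,0,0]}}

```text
time: 10.17
tool_pos: [0.5386, 0.2837, 0.0677]
tool_rot: [3.141, 0.454, 3.037]
contact_force: [0.2, 0.3, -0.7]
opening: 0.0593
```

Emit:
{"method": "jog_arm", "body": {"deltas": [0,0,0,0,0,0,0,0,0,0,0,0,0,0,0,0,0,0,0,0,0,0,0,0,0,0,0,0,0,0], "claw": 0.15, "newtons": 12}}

```text
time: 10.58
tool_pos: [0.5385, 0.2837, 0.0678]
tool_rot: [3.141, 0.454, 3.037]
contact_force: [1.2, 0.6, 0.0]
opening: 0.0313
```

Emit:
{"method": "jog_arm", "body": {"deltas": [0,0,0,0,0,0,0,0,0,0,0,0,0,0,0,0,0,0,0,0,0,0,0,0]}}

```text
time: 10.92
tool_pos: [0.5385, 0.2837, 0.0678]
tool_rot: [3.141, 0.454, 3.037]
contact_force: [-1.6, -1.3, 1.3]
opening: 0.0278
```

Emit:
{"method": "jog_arm", "body": {"deltas": [0,0,0,0,0,0,0,0,0,0,0,0,0,0,0,0,0,0], "newtons": 40}}

```text
time: 11.17
tool_pos: [0.5385, 0.2837, 0.0678]
tool_rot: [3.141, 0.454, 3.037]
contact_force: [-1.7, 0.2, 2.3]
opening: 0.0275
```

Gripped at 28 mm. Lifting along the lid axis.

Emit:
{"method": "jog_arm", "body": {"deltas": [-0.03,0,0.06,0,0,0,-0.08,0.01,0.16,0,0,0,-0.14,0.01,0.3,0,0,0,-0.22,0.02,0.55,0,0,0,-0.25,0,0.9,0,0,0]}}

```text
time: 11.58
tool_pos: [0.5105, 0.2831, 0.1563]
tool_rot: [-3.138, 0.448, 3.039]
contact_force: [0.9, -0.2, -1.7]
opening: 0.0277
```

Emit:
{"method": "jog_arm", "body": {"deltas": [0,-0.1,0.3,0,0.06,0,0,-0.3,0.6,0,0.12,0,0,-0.5,0.8,0,0.18,0,0,-0.7,0.9,0,0.24,0,0,-0.8,0.9,0.03,0.289,0,0,0]}}

```text
invalid input at $.deltas: expected a multiple of 6 numbers
```

```bash
python3 - <<'E'
from h import *
a=snap("scene","pics/s6.png");o=robot.observe();print(o["tool_pos"],o["tool_rot"],o["opening"],o["contact_force"],o["torque"])
E
```

```text
[0.51411932 0.28506566 0.16557977] [3.13637978 0.45971642 3.03649167] 0.02748909198786903 [2.49365998 1.73716696 5.46555314] [0.16927236 0.13103422 0.03202221]
```

Emit:
{"method": "jog_arm", "body": {"deltas": [0,-0.1,0.3,0.006,0.06,0,0,-0.3,0.6,0.012,0.12,0,0,-0.5,0.8,0.018,0.18,0,0,-0.7,0.9,0.025,0.24,0,0,-0.8,0.9,0.03,0.287,0]}}

```text
time: 12.05
tool_pos: [0.5148, 0.2024, 0.2526]
tool_rot: [3.138, 0.004, 3.037]
contact_force: [0.2, 0.5, -2.6]
opening: 0.0276
```

Emit:
{"method": "jog_arm", "body": {"deltas": [-0.1,-0.3,0,0,0,0,-0.2,-0.65,0,0,0,0,-0.3,-0.9,0,0,0,0,-0.3,-0.9,0,0,0,0]}}

```text
time: 12.38
tool_pos: [0.4816, 0.1102, 0.2482]
tool_rot: [-3.14, -0.0, 3.034]
contact_force: [0.8, -0.5, -1.4]
opening: 0.0279
```

```bash
python3 - <<'E'
from h import *
a=snap("scene","pics/s6.png");b=snap("top","pics/t6.png");o=robot.observe();print(o["tool_pos"],o["tool_rot"],o["opening"],o["contact_force"],o["torque"])
w=mask(a,(8,60,110),(22,255,255),(200,60,560,300));c=big(w);e=cv2.fitEllipse(cv2.convexHull(c));print(e,cv2.boundingRect(c))
cv2.imwrite("pics/c6.png",cv2.resize(a[60:260,260:460,::-1],None,fx=3,fy=3))
E
```

```text
[0.48316337 0.11319099 0.24850508] [3.14082680e+00 1.51800874e-03 3.03509924e+00] 0.027854754405454388 [-0.66330314 -0.34817301 -1.36245982] [ 0.05255389 -0.02661177  0.025873  ]
((361.4789123535156, 154.0179443359375), (38.809165954589844, 61.822139739990234), 97.65592956542969) (331, 137, 61, 37)
```

View pics/c6.png

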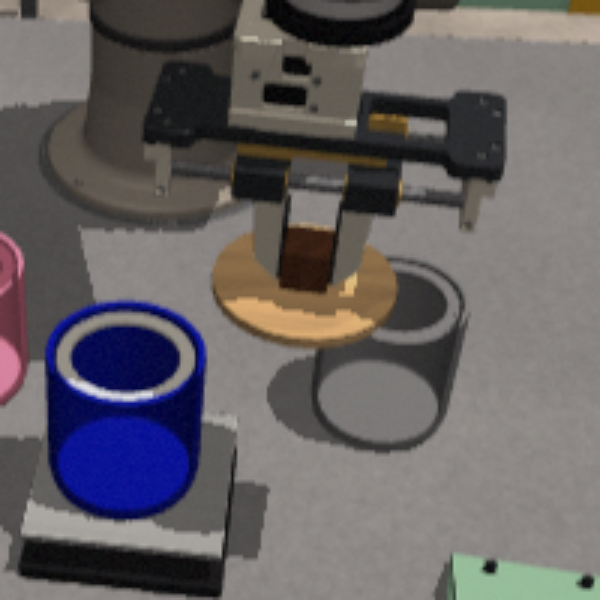

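```bash
cat >> h.py <<'E'
def flange(n,O,r=.055,z0=0,z1=.008):
    P=np.array([proj(n,np.array(O)+[r*np.cos(t),r*np.sin(t),z]) for z in(z0,z1) for t in np.linspace(0,6.283,120)],np.float32)
    return cv2.convexHull(P)
E
python3 - <<'E'
from h import *
a=cv2.imread("pics/s6.png")[:,:,::-1].copy();T=robot.observe()["tool_pos"]
w=mask(a,(8,60,110),(22,255,255),(320,110,400,180));c=cv2.convexHull(big(w))
h=flange("scene",T-[0,0,.023]);print("meas",cv2.fitEllipse(c));print("pred",cv2.fitEllipse(h))
for k in(c,h):
    k=k[:,0,:];print([k[f(k[:,i])].round(1).tolist() for i in(0,1) for f in(np.argmin,np.argmax)])
m=cv2.fitEllipse(c)[0];p=cv2.fitEllipse(h)[0];z=T[2]-.019
print("centre diff mm",(ray("scene",*m,z)-ray("scene",*p,z))*1e3)
# jar mouth again, both views
for n,f,bx in(("scene","s6",(270,155,335,235)),("top","t6",(240,205,320,280))):
    im=cv2.imread(f"pics/{f}.png")[:,:,::-1].copy();B=im.astype(int);bl=mask(im,(110,120,50),(130,255,255),bx);hl=cv2.convexHull(cv2.findNonZero(bl))
    cv2.imwrite("/tmp/m.png",bl)
    if n=="top": e=cv2.fitEllipse(hl);print(n,e,ray(n,*e[0],.155),[proj(n,(.4666,.0015,.155))])
    k=hl[:,0,:];print(n,k.min(0),k.max(0));q=flange(n,(.4666,.0015,.045),.052,0,.11)[:,0,:];print("pred",q.min(0),q.max(0))
E
```

```text
meas ((361.4789123535156, 154.0179443359375), (38.809165954589844, 61.822139739990234), 97.65592956542969)
pred ((362.71820068359375, 155.39898681640625), (41.82798767089844, 63.45708465576172), 95.42237854003906)
[[331, 154], [391, 151], [344, 137], [375, 173]]
[[331.6000061035156, 155.3000030517578], [394.1000061035156, 155.39999389648438], [360.29998779296875, 134.5], [365.8999938964844, 176.39999389648438]]
centre diff mm [-3.77827216 -2.18275196  0.        ]
scene [275 160] [328 232]
pred [273.67844 159.53366] [327.38184 234.58376]
top ((279.9375305175781, 240.52584838867188), (49.80641555786133, 50.633602142333984), 11.452357292175293) [0.46615472 0.00110719 0.155     ] [(np.float64(279.7386172537287), np.float64(240.3065686212071))]
top [259 216] [305 265]
pred [253.84175 214.5771 ] [305.67685 266.43854]
```

The lid is level in the grip. The two views disagree by a few mm on its offset from the jar, so I'll hover over the mouth and measure lid against jar in one view.

Emit:
{"method": "jog_arm", "body": {"deltas": [-0.05,-0.3,0,0,0,0,-0.1,-0.65,0,0,0,0,-0.15,-1,-0.1,0,0,0,-0.15,-1,-0.2,0,0,0,-0.15,-1,-0.2,0,0,0]}}

```text
time: 12.9
tool_pos: [0.4678, 0.0133, 0.2266]
tool_rot: [3.141, -0.002, 3.035]
contact_force: [-0.2, 2.0, -2.1]
opening: 0.0275
```

Emit:
{"method": "jog_arm", "body": {"deltas": [-0.01,-0.1,-0.1,0,0,0,-0.01,-0.1,-0.16,0,0,0,-0.01,-0.1,-0.16,0,0,0,-0.01,-0.1,-0.16,0,0,0]}}

```text
time: 13.23
tool_pos: [0.4677, 0.0049, 0.2119]
tool_rot: [3.141, 0.0, 3.038]
contact_force: [-0.7, -0.1, -2.5]
opening: 0.0276
```

```bash
python3 - <<'E'
from h import *
a=snap("scene","pics/s7.png");b=snap("top","pics/t7.png");o=robot.observe();T=o["tool_pos"];print(T,o["tool_rot"],o["contact_force"])
def ext(k): return k.min(0).round(1),k.max(0).round(1)
# lid
w=mask(a,(6,60,50),(24,255,255),(255,100,350,190));k=big(w)[:,0,:];print("lid meas",ext(k));print("lid pred",ext(flange("scene",T-[0,0,.023])[:,0,:]))
bl=mask(a,(108,120,40),(132,255,255),(255,150,350,240));k=big(bl)[:,0,:];print("jar meas",ext(k));print("pred",ext(flange("scene",(.4666,.0015,.045),.052,0,.11)[:,0,:]))
for v in range(190,226,8):
    c=np.where(bl[v]>0)[0];print(v,c.min(),c.max(),(c.min()+c.max())/2)
for v in range(135,176,5):
    c=np.where(w[v]>0)[0]; print("lid",v,(c.min(),c.max(),(c.min()+c.max())/2) if len(c) else 0)
# scene bias from placed gauge
s=cv2.imread("pics/s3.png")[:,:,::-1].copy();y=mask(s,(22,120,60),(35,255,255),(120,220,200,290));k=big(y)[:,0,:];print("gauge meas",ext(k));
c,sn=1,0
q=np.array([proj("scene",(.5865+x,-.2674+yy,z)) for x in(-.02,.02) for yy in(-.012,.012) for z in(.014,.05)]);print("pred",ext(q))
t=cv2.imread("pics/t3.png")[:,:,::-1].copy();y=mask(t,(22,120,60),(35,255,255),(360,140,430,240));k=big(y)[:,0,:];print("top gauge meas",ext(k));
q=np.array([proj("top",(.5865+x,-.2674+yy,z)) for x in(-.02,.02) for yy in(-.012,.012) for z in(.014,.05)]);print("pred",ext(q))
cv2.imwrite("pics/c7.png",cv2.resize(a[90:250,230:380,::-1],None,fx=3.7,fy=3.7))
E
```

```text
[0.4678785  0.00458574 0.21225951] [3.14145855e+00 1.35438298e-03 3.03792968e+00] [ 0.50198062  0.10683974 -2.480683  ]
lid meas (array([274, 147], dtype=int32), array([331, 182], dtype=int32))
lid pred (array([273. , 142.1], dtype=float32), array([331.8, 182.4], dtype=float32))
jar meas (array([275, 173], dtype=int32), array([328, 232], dtype=int32))
pred (array([273.7, 159.5], dtype=float32), array([327.4, 234.6], dtype=float32))
190 276 327 301.5
198 276 326 301.0
206 276 325 300.5
214 277 325 301.0
222 280 322 301.0
lid 135 (np.int64(326), np.int64(326), np.float64(326.0))
lid 140 0
lid 145 (np.int64(297), np.int64(310), np.float64(303.5))
lid 150 (np.int64(279), np.int64(325), np.float64(302.0))
lid 155 (np.int64(275), np.int64(330), np.float64(302.5))
lid 160 (np.int64(274), np.int64(331), np.float64(302.5))
lid 165 (np.int64(274), np.int64(331), np.float64(302.5))
lid 170 (np.int64(276), np.int64(329), np.float64(302.5))
lid 175 (np.int64(280), np.int64(325), np.float64(302.5))
gauge meas (array([151, 242], dtype=int32), array([169, 266], dtype=int32))
pred (array([149.2, 240.4]), array([170.1, 268.3]))
top gauge meas (array([391, 181], dtype=int32), array([402, 198], dtype=int32))
pred (array([387.1, 180.3]), array([402.4, 200.1]))
```

View pics/c7.png

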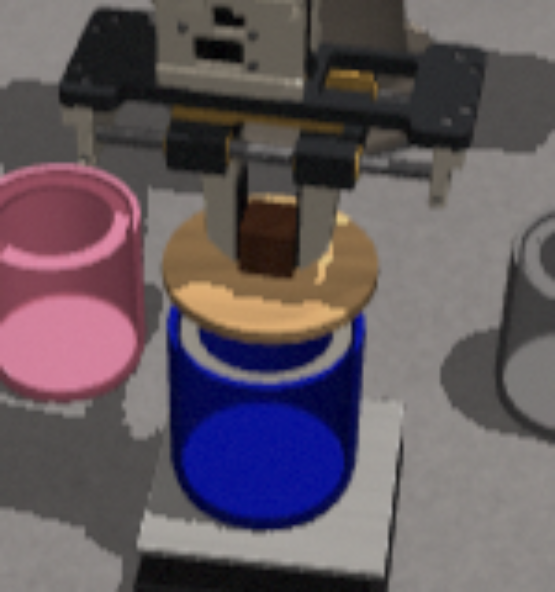

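The lid is level and nearly centred: lid columns 274–331 match the prediction. The jar rim centre is at column 301–301.5, so I shift about 2 mm toward −y. Then down in small steps, watching force.

Emit:
{"method": "jog_arm", "body": {"deltas": [-0.01,-0.02,0,0,0,0,-0.01,-0.02,-0.08,0,0,0,-0.01,-0.02,-0.16,0,0,0,-0.01,-0.02,-0.2,0,0,0,-0.01,-0.02,-0.2,0,0,0]}}

```text
time: 13.75
tool_pos: [0.4657, 0.0018, 0.1903]
tool_rot: [3.142, -0.002, 3.037]
contact_force: [-0.1, 0.4, -1.2]
opening: 0.0277
```

Emit:
{"method": "jog_arm", "body": {"deltas": [0,0,-0.015,0,0,0,0,0,-0.03,0,0,0,0,0,-0.04,0,0,0,0,0,-0.04,0,0,0]}}

```text
time: 14.08
tool_pos: [0.4665, 0.0016, 0.1876]
tool_rot: [-3.141, 0.0, 3.037]
contact_force: [-0.0, 0.6, -1.2]
opening: 0.0281
```

Emit:
{"method": "jog_arm", "body": {"deltas": [0,0,-0.01,0,0,0,0,0,-0.02,0,0,0,0,0,-0.03,0,0,0,0,0,-0.03,0,0,0]}}

```text
time: 14.42
tool_pos: [0.4665, 0.0017, 0.1847]
tool_rot: [3.142, 0.001, 3.037]
contact_force: [0.5, 1.9, -1.1]
opening: 0.0275
```

Emit:
{"method": "jog_arm", "body": {"deltas": [0,0.01,-0.01,0,0,0,0,0.01,-0.02,0,0,0,0,0.01,-0.03,0,0,0,0,0.01,-0.03,0,0,0]}}

```text
time: 14.75
tool_pos: [0.4667, 0.0023, 0.182]
tool_rot: [-3.141, 0.001, 3.037]
contact_force: [-1.4, -3.0, 4.5]
opening: 0.0275
```

Emit:
{"method": "jog_arm", "body": {"deltas": [0,0,-0.01,0,0,0,0,0,-0.02,0,0,0,0,0,-0.03,0,0,0,0,0,-0.03,0,0,0]}}

```text
time: 15.08
tool_pos: [0.4667, 0.0023, 0.1792]
tool_rot: [-3.141, 0.002, 3.037]
contact_force: [-2.0, -3.1, 5.6]
opening: 0.0277
```

```bash
python3 - <<'E'
from h import *
a=snap("scene","pics/s8.png");o=robot.observe();T=o["tool_pos"];print(T,o["tool_rot"],o["contact_force"],o["torque"])
def ext(k): return k.min(0).round(1),k.max(0).round(1)
w=mask(a,(6,60,50),(24,255,255),(255,100,350,200));k=big(w)[:,0,:];print("lid meas",ext(k));print("lid pred",ext(flange("scene",T-[0,0,.023])[:,0,:]))
bl=mask(a,(108,120,40),(132,255,255),(255,150,350,240));k=big(bl)[:,0,:];print("jar meas",ext(k))
for v in range(190,226,8):
    c=np.where(bl[v]>0)[0];print(v,c.min(),c.max())
cv2.imwrite("pics/c8.png",cv2.resize(a[90:250,230:380,::-1],None,fx=3.7,fy=3.7))
E
```

```text
[0.46672956 0.00232801 0.1792281 ] [-3.14090793e+00  1.52441925e-03  3.03669297e+00] [-1.59204493 -3.44813935  6.5536022 ] [-0.53117015  0.35286866 -0.03695374]
lid meas (array([273, 160], dtype=int32), array([329, 194], dtype=int32))
lid pred (array([272.4, 155. ], dtype=float32), array([329.6, 195.3], dtype=float32))
jar meas (array([276, 185], dtype=int32), array([327, 234], dtype=int32))
190 276 327
198 276 326
206 276 326
214 277 325
222 279 323
```

View pics/c8.png

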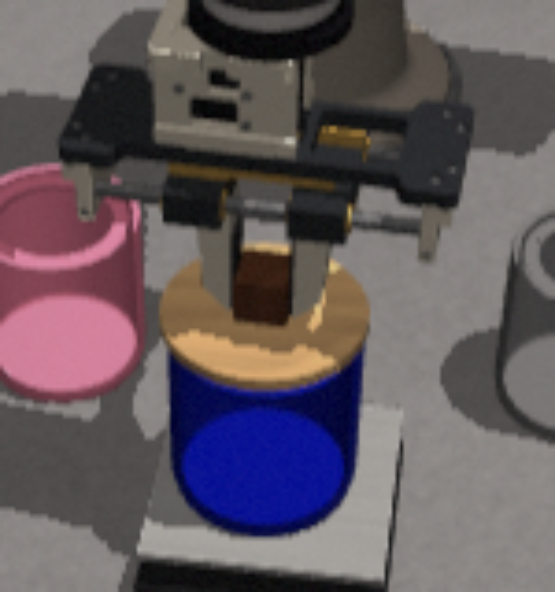

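Contact with lateral force (Fx −1.6, Fy −3.4), so the plug is rubbing on one side. I'll ease laterally to null it before pressing further.

Emit:
{"method": "jog_arm", "body": {"deltas": [-0.005,-0.008,0,0,0,0,-0.005,-0.008,0,0,0,0,-0.005,-0.008,0,0,0,0]}}

```text
time: 15.38
tool_pos: [0.4666, 0.0021, 0.1794]
tool_rot: [3.141, 0.002, 3.036]
contact_force: [-0.5, 0.0, 5.7]
opening: 0.0275
```

Emit:
{"method": "jog_arm", "body": {"deltas": [-0.003,-0.005,0,0,0,0,-0.003,-0.005,0,0,0,0,-0.003,-0.005,0,0,0,0]}}

```text
time: 15.63
tool_pos: [0.4666, 0.002, 0.1795]
tool_rot: [3.14, 0.003, 3.036]
contact_force: [-0.3, 2.3, 5.8]
opening: 0.0281
```

Emit:
{"method": "jog_arm", "body": {"deltas": [0,0.004,-0.01,0,0,0,0,0.004,-0.02,0,0,0,0,0.004,-0.02,0,0,0]}}

```text
time: 15.88
tool_pos: [0.4666, 0.0021, 0.1774]
tool_rot: [3.141, 0.003, 3.037]
contact_force: [-0.8, 0.3, 5.9]
opening: 0.0274
```

Emit:
{"method": "jog_arm", "body": {"deltas": [0,0,-0.01,0,0,0,0,0,-0.02,0,0,0,0,0,-0.02,0,0,0]}}

```text
time: 16.13
tool_pos: [0.4666, 0.0021, 0.1754]
tool_rot: [3.141, 0.003, 3.036]
contact_force: [-0.0, -1.1, 7.4]
opening: 0.0278
```

Emit:
{"method": "jog_arm", "body": {"deltas": [0,0,-0.01,0,0,0,0,0,-0.02,0,0,0,0,0,-0.02,0,0,0]}}

```text
time: 16.38
tool_pos: [0.4666, 0.0021, 0.1734]
tool_rot: [3.141, 0.003, 3.036]
contact_force: [-0.6, -0.5, 6.5]
opening: 0.0278
```

Emit:
{"method": "jog_arm", "body": {"deltas": [0,0,-0.01,0,0,0,0,0,-0.02,0,0,0,0,0,-0.02,0,0,0]}}

```text
time: 16.63
tool_pos: [0.4666, 0.0021, 0.1716]
tool_rot: [3.141, 0.003, 3.036]
contact_force: [-0.6, 0.2, 8.6]
opening: 0.0273
```

Emit:
{"method": "jog_arm", "body": {"deltas": [0,0,-0.01,0,0,0,0,0,-0.02,0,0,0,0,0,-0.02,0,0,0]}}

```text
time: 16.88
tool_pos: [0.4666, 0.0021, 0.1698]
tool_rot: [3.141, 0.003, 3.036]
contact_force: [-1.1, -0.9, 10.4]
opening: 0.0278
```

Emit:
{"method": "jog_arm", "body": {"deltas": [0,0,-0.01,0,0,0,0,0,-0.02,0,0,0,0,0,-0.02,0,0,0]}}

```text
time: 17.13
tool_pos: [0.4666, 0.0021, 0.168]
tool_rot: [3.141, 0.004, 3.036]
contact_force: [-1.4, -0.0, 13.0]
opening: 0.0277
```

Emit:
{"method": "jog_arm", "body": {"deltas": [0,0,-0.01,0,0,0,0,0,-0.02,0,0,0,0,0,-0.02,0,0,0]}}

```text
time: 17.38
tool_pos: [0.4666, 0.0021, 0.1662]
tool_rot: [3.141, 0.004, 3.036]
contact_force: [-0.6, -1.1, 14.0]
opening: 0.0276
```

```bash
python3 - <<'E'
from h import *
a=snap("scene","pics/s9.png");o=robot.observe();T=o["tool_pos"];print(T,o["tool_rot"],o["contact_force"],o["torque"])
def ext(k): return k.min(0).round(1),k.max(0).round(1)
w=mask(a,(6,60,50),(24,255,255),(255,100,350,210));k=big(w)[:,0,:];print("lid meas",ext(k));print("lid pred",ext(flange("scene",T-[0,0,.0235])[:,0,:]))
s8=cv2.imread("pics/s8.png")[:,:,::-1].copy();s7=cv2.imread("pics/s7.png")[:,:,::-1].copy()
for n,i in(("s7",s7),("s8",s8),("s9",a)):
    bl=mask(i,(108,120,40),(132,255,255),(255,150,350,250));print(n,"jar",ext(big(bl)[:,0,:]))
    print([i[v,301].tolist() for v in range(178,206,2)])
E
```

```text
[0.46665699 0.00209571 0.16627095] [3.14081547 0.00377726 3.03643359] [-2.49446747 -0.03448066 14.26429365] [0.42321369 0.36026214 0.03710231]
lid meas (array([273, 165], dtype=int32), array([329, 200], dtype=int32))
lid pred (array([272.5, 160.3], dtype=float32), array([329.1, 200.6], dtype=float32))
s7 jar (array([275, 173], dtype=int32), array([328, 232], dtype=int32))
[[218, 170, 114], [119, 95, 64], [79, 61, 54], [3, 9, 75], [10, 14, 76], [5, 9, 74], [51, 49, 87], [147, 141, 133], [16, 23, 148], [4, 5, 74], [1, 3, 98], [14, 20, 149], [12, 22, 150], [11, 21, 151]]
s8 jar (array([276, 185], dtype=int32), array([327, 234], dtype=int32))
[[123, 95, 63], [134, 104, 71], [128, 101, 67], [178, 139, 94], [207, 162, 110], [201, 157, 104], [211, 165, 111], [184, 145, 97], [105, 83, 58], [19, 23, 122], [3, 3, 73], [6, 16, 115], [11, 15, 148], [14, 20, 152]]
s9 jar (array([276, 189], dtype=int32), array([327, 236], dtype=int32))
[[44, 25, 17], [43, 22, 15], [68, 47, 31], [134, 105, 71], [129, 100, 67], [126, 98, 66], [211, 166, 113], [199, 155, 105], [202, 157, 105], [218, 170, 114], [126, 99, 66], [79, 62, 62], [3, 7, 85], [8, 19, 149]]
```

The force stayed flat at about 8 N over 6 mm (seal sliding). It then rose about 1 N/mm to 16 N, which is the flange seated with the plate sinking. I'll ease the scale back up before letting go.

Emit:
{"method": "jog_arm", "body": {"deltas": [0,0,0.015,0,0,0,0,0,0.03,0,0,0,0,0,0.045,0,0,0,0,0,0.06,0,0,0,0,0,0.07,0,0,0]}}

```text
time: 17.85
tool_pos: [0.4666, 0.0021, 0.1727]
tool_rot: [3.141, 0.003, 3.036]
contact_force: [-0.2, 0.2, 6.9]
opening: 0.0276
```

Emit:
{"method": "jog_arm", "body": {"deltas": [0,0,0.01,0,0,0,0,0,0.02,0,0,0,0,0,0.02,0,0,0]}}

```text
time: 18.1
tool_pos: [0.4665, 0.0021, 0.1745]
tool_rot: [3.141, 0.003, 3.036]
contact_force: [0.2, 0.0, 6.0]
opening: 0.0277
```

Emit:
{"method": "jog_arm", "body": {"deltas": [0,0,0.005,0,0,0,0,0,0.01,0,0,0,0,0,0.01,0,0,0]}}

```text
time: 18.35
tool_pos: [0.4665, 0.0021, 0.1753]
tool_rot: [3.141, 0.003, 3.036]
contact_force: [1.4, 0.7, 4.4]
opening: 0.0276
```

Emit:
{"method": "jog_arm", "body": {"deltas": [0,0,0.01,0,0,0,0,0,0.01,0,0,0]}}

```text
time: 18.52
tool_pos: [0.4664, 0.002, 0.1762]
tool_rot: [3.141, 0.002, 3.036]
contact_force: [2.3, 2.1, 3.9]
opening: 0.0278
```

Emit:
{"method": "jog_arm", "body": {"deltas": [0,0,0.01,0,0,0,0,0,0.01,0,0,0]}}

```text
time: 18.68
tool_pos: [0.4661, 0.002, 0.1769]
tool_rot: [3.141, 0.002, 3.037]
contact_force: [2.9, 1.8, 3.1]
opening: 0.0279
```

Emit:
{"method": "jog_arm", "body": {"deltas": [0.003,0,0,0,0,0,0.003,0,0,0,0,0], "newtons": 6}}

```text
time: 18.85
tool_pos: [0.466, 0.0018, 0.1767]
tool_rot: [-3.142, 0.0, 3.037]
contact_force: [2.7, 1.7, 3.6]
opening: 0.0278
```

Emit:
{"method": "jog_arm", "body": {"deltas": [0,0,0,0,0,0,0,0,0,0,0,0,0,0,0,0,0,0,0,0,0,0,0,0,0,0,0,0,0,0], "claw": 0.55}}

```text
time: 19.27
tool_pos: [0.4656, 0.0017, 0.1764]
tool_rot: [-3.141, -0.0, 3.037]
contact_force: [-0.0, -0.3, 0.1]
opening: 0.0502
```

```bash
python3 - <<'E'
from h import *
a=snap("scene","pics/s10.png");o=robot.observe();T=o["tool_pos"];print(T,o["contact_force"],o["opening"])
def ext(k): return k.min(0).round(1),k.max(0).round(1)
w=mask(a,(6,60,50),(24,255,255),(255,100,350,210));print("lid meas",ext(big(w)[:,0,:]),"pred closed",ext(flange("scene",(.4666,.0021,.155))[:,0,:]))
bl=mask(a,(108,120,40),(132,255,255),(255,150,350,250));print("jar",ext(big(bl)[:,0,:]))
E
```

```text
[0.46574107 0.00169717 0.17654982] [ 0.15321605  0.33480144 -0.33222924] 0.05048002183354383
lid meas (array([273, 156], dtype=int32), array([329, 194], dtype=int32)) pred closed (array([272.3, 155.5], dtype=float32), array([329.5, 195.8], dtype=float32))
jar (array([276, 185], dtype=int32), array([327, 232], dtype=int32))
```

Released with no drop. Retreating upward and back for the final look.

Emit:
{"method": "jog_arm", "body": {"deltas": [0,0,0.1,0,0,0,0,0,0.3,0,0,0,0,0,0.6,0,0,0,0,0,0.95,0,0,0]}}

```text
time: 19.65
tool_pos: [0.4649, 0.0019, 0.2715]
tool_rot: [-3.142, -0.004, 3.037]
contact_force: [0.7, -0.7, -0.3]
opening: 0.0505
```

Emit:
{"method": "jog_arm", "body": {"deltas": [0,0.3,0.1,0,0,0,0,0.65,0.2,0,0,0,0,1,0.2,0,0,0]}}

```text
time: 19.9
tool_pos: [0.4668, 0.1024, 0.2942]
tool_rot: [3.141, 0.005, 3.034]
contact_force: [1.3, -0.2, -0.5]
opening: 0.0509
```

Emit:
{"method": "jog_arm", "body": {"deltas": [0,0.35,0,0,0,0,0,0.7,0,0,0,0,0,1,0,0,0,0]}}

```text
time: 20.15
tool_pos: [0.4655, 0.2038, 0.2918]
tool_rot: [3.142, 0.001, 3.037]
contact_force: [0.3, -0.4, -0.9]
opening: 0.0503
```

Emit:
{"method": "jog_arm", "body": {"deltas": [0,0.2,0,0,0,0,0,0.4,0,0,0,0,0,0.4,0,0,0,0]}}

```text
time: 20.4
tool_pos: [0.4655, 0.2447, 0.2913]
tool_rot: [3.141, -0.0, 3.04]
contact_force: [-1.0, -0.7, 0.1]
opening: 0.0503
```

```bash
python3 - <<'E'
from h import *
a=snap("scene","pics/s11.png");b=snap("top","pics/t11.png");print(robot.observe()["tool_pos"])
def ext(k): return k.min(0).round(1),k.max(0).round(1)
w=mask(a,(6,60,50),(24,255,255),(255,100,350,210));k=cv2.convexHull(big(w));print("lid",ext(k[:,0,:]),cv2.fitEllipse(k))
for z in(.155,.157,.160):
    h=flange("scene",(.4666,.0021,z));print(z,ext(h[:,0,:]),cv2.fitEllipse(h))
# tilt: lower flange edge rows over columns, measured vs pred level
H=np.zeros((420,560),np.uint8)
H=cv2.fillPoly(H,[np.round(flange("scene",(.4666,.0021,.155))).astype(int)],255)
print([(c,np.where(w[:,c]>0)[0].max(),np.where(H[:,c]>0)[0].max()) for c in range(276,328,5)])
wt=mask(b,(6,60,50),(24,255,255),(240,200,325,285));k=cv2.convexHull(big(wt));e=cv2.fitEllipse(k);print("top lid",e,ray("top",*e[0],.163))
bt=mask(b,(110,150,60),(130,255,255),(240,205,320,280));print("blue px seen from top",(bt>0).sum())
bl=mask(a,(108,120,40),(132,255,255),(255,150,350,250));print("jar",ext(big(bl)[:,0,:]))
cv2.imwrite("pics/c11.png",np.vstack([np.hstack([cv2.resize(a[110:250,240:370],None,fx=3,fy=3,interpolation=2),cv2.resize(b[190:290,230:330],(390,420),interpolation=2)]),cv2.resize(a[100:380,:],(780,180),interpolation=3)])[:,:,::-1])
E
```

```text
[0.46571056 0.24189938 0.29136596]
lid (array([273, 155], dtype=int32), array([329, 194], dtype=int32)) ((300.75811767578125, 174.85232543945312), (40.048439025878906, 57.352935791015625), 91.07113647460938)
0.155 (array([272.3, 155.5], dtype=float32), array([329.5, 195.8], dtype=float32)) ((300.8719482421875, 175.5889129638672), (40.474239349365234, 58.02952575683594), 90.7290267944336)
0.157 (array([272.3, 154.7], dtype=float32), array([329.5, 195. ], dtype=float32)) ((300.8858947753906, 174.7981719970703), (40.475650787353516, 58.12113952636719), 90.72473907470703)
0.16 (array([272.2, 153.5], dtype=float32), array([329.6, 193.8], dtype=float32)) ((300.9068603515625, 173.6075439453125), (40.47743225097656, 58.25912857055664), 90.71832275390625)
[(276, np.int64(185), np.int64(186)), (281, np.int64(189), np.int64(190)), (286, np.int64(191), np.int64(193)), (291, np.int64(193), np.int64(194)), (296, np.int64(194), np.int64(195)), (301, np.int64(194), np.int64(196)), (306, np.int64(194), np.int64(195)), (311, np.int64(193), np.int64(195)), (316, np.int64(192), np.int64(193)), (321, np.int64(189), np.int64(190)), (326, np.int64(184), np.int64(186))]
top lid ((280.1395263671875, 239.5916748046875), (53.29940414428711, 55.64424514770508), 71.99369049072266) [0.467545   0.00063672 0.163     ]
blue px seen from top 0
jar (array([276, 185], dtype=int32), array([327, 232], dtype=int32))
```

View pics/c11.png

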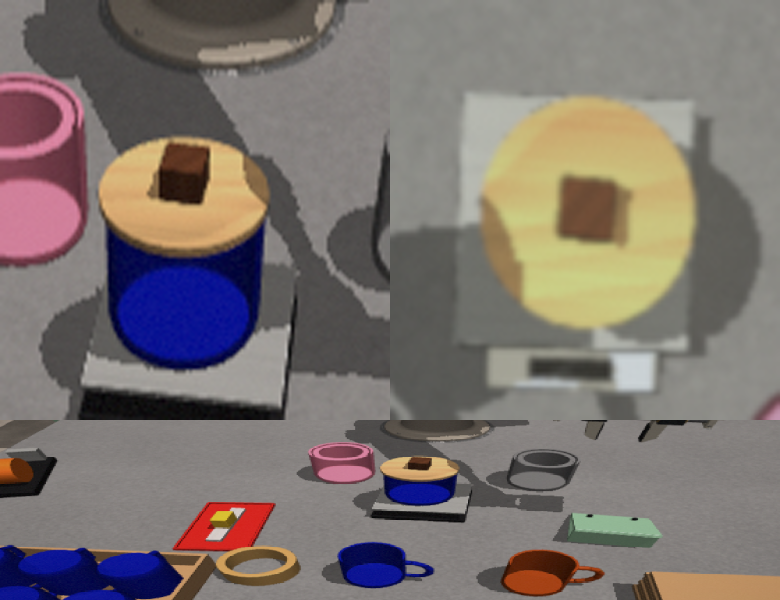

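The lid looks level and concentric: no blue shows from above, and its edge rows differ from a level, closed lid by a uniform 1–2 px. That leaves up to about 1.5 mm of doubt in height. I'll touch the knob top with closed fingers, where contact is expected at TCP z ≈ 0.202 if seated, and add a light centred press.

Emit:
{"method": "jog_arm", "body": {"deltas": [0,-0.3,0,0,0,0,0,-0.65,0,0,0,0,0,-1,0,0,0,0], "claw": 0, "newtons": 20}}

```text
time: 20.75
tool_pos: [0.4655, 0.1398, 0.2916]
tool_rot: [-3.141, 0.0, 3.037]
contact_force: [0.3, -0.4, -0.4]
opening: 0.0352
```

Emit:
{"method": "jog_arm", "body": {"deltas": [0,-0.35,0,0,0,0,0,-0.7,0,0,0,0,0,-1,0,0,0,0]}}

```text
time: 21.0
tool_pos: [0.4652, 0.0385, 0.2919]
tool_rot: [-3.141, 0.001, 3.035]
contact_force: [0.6, 0.2, 0.5]
opening: 0.0149
```

Emit:
{"method": "jog_arm", "body": {"deltas": [0.01,-0.2,-0.1,0,0,0,0.01,-0.4,-0.3,0,0,0,0.01,-0.4,-0.6,0,0,0,0.01,-0.4,-0.8,0,0,0,0.01,-0.4,-0.8,0,0,0]}}

```text
time: 21.42
tool_pos: [0.4642, 0.0004, 0.2083]
tool_rot: [-3.142, -0.007, 3.034]
contact_force: [-0.6, 0.5, -0.9]
opening: 0.0001
```

Emit:
{"method": "jog_arm", "body": {"deltas": [0,0,-0.01,0,0,0,0,0,-0.02,0,0,0,0,0,-0.03,0,0,0,0,0,-0.03,0,0,0]}}

```text
time: 21.75
tool_pos: [0.4675, 0.0017, 0.2098]
tool_rot: [-3.141, 0.003, 3.037]
contact_force: [-0.4, -0.2, 0.8]
opening: 0.0002
```

Emit:
{"method": "jog_arm", "body": {"deltas": [0,0,-0.02,0,0,0,0,0,-0.04,0,0,0,0,0,-0.05,0,0,0,0,0,-0.05,0,0,0]}}

```text
time: 22.08
tool_pos: [0.4669, 0.0019, 0.2035]
tool_rot: [-3.141, 0.0, 3.037]
contact_force: [0.7, 0.3, 0.1]
opening: 0.0003
```

Emit:
{"method": "jog_arm", "body": {"deltas": [0,0,-0.01,0,0,0,0,0,-0.01,0,0,0]}}

```text
time: 22.25
tool_pos: [0.4669, 0.0018, 0.2026]
tool_rot: [-3.141, 0.0, 3.037]
contact_force: [0.0, -0.9, -0.1]
opening: 0.0003
```

Emit:
{"method": "jog_arm", "body": {"deltas": [0,0,-0.01,0,0,0,0,0,-0.01,0,0,0]}}

```text
time: 22.42
tool_pos: [0.4671, 0.0017, 0.2018]
tool_rot: [-3.141, 0.001, 3.037]
contact_force: [-0.2, 0.0, 2.8]
opening: 0.0006
```

Emit:
{"method": "jog_arm", "body": {"deltas": [0,0,-0.01,0,0,0,0,0,-0.01,0,0,0]}}

```text
time: 22.58
tool_pos: [0.4671, 0.0018, 0.2009]
tool_rot: [-3.142, 0.001, 3.037]
contact_force: [-0.2, 0.4, 3.9]
opening: 0.0004
```

Emit:
{"method": "jog_arm", "body": {"deltas": [0,0,-0.01,0,0,0,0,0,-0.01,0,0,0]}}

```text
time: 22.75
tool_pos: [0.4671, 0.0017, 0.1999]
tool_rot: [-3.141, 0.001, 3.037]
contact_force: [-0.2, 0.2, 3.7]
opening: 0.0007
```

Contact came at TCP z = 0.202, exactly the seated height, so no further press is needed. Backing off, then a last numeric check and handing in.

Emit:
{"method": "jog_arm", "body": {"deltas": [0,0,0.02,0,0,0,0,0,0.06,0,0,0,0,0,0.25,0,0,0,0,0,0.6,0,0,0,0,0,0.9,0,0,0]}}

```text
time: 23.17
tool_pos: [0.4665, 0.0018, 0.2908]
tool_rot: [-3.142, -0.001, 3.037]
contact_force: [1.2, 0.1, -0.1]
opening: 0.0001
```

Emit:
{"method": "jog_arm", "body": {"deltas": [0,0.35,0,0,0,0,0,0.7,0,0,0,0,0,1,0,0,0,0,0,1,0,0,0,0]}}

```text
time: 23.5
tool_pos: [0.4665, 0.1059, 0.29]
tool_rot: [3.14, 0.0, 3.04]
contact_force: [0.0, -0.5, 0.2]
opening: 0.0011
```

Emit:
{"method": "jog_arm", "body": {"deltas": [0,0.35,0,0,0,0,0,0.7,0,0,0,0,0,1,0,0,0,0,0,1,0,0,0,0,0,1,0,0,0,0]}}

```text
time: 23.92
tool_pos: [0.4667, 0.2026, 0.2894]
tool_rot: [-3.141, -0.0, 3.04]
contact_force: [-0.7, -1.0, 0.1]
opening: 0.0004
```

```bash
python3 - <<'E'
from h import *
a=snap("scene","pics/s12.png");o=robot.observe();print(o["tool_pos"],o["contact_force"])
w=mask(a,(6,60,50),(24,255,255),(255,100,350,210));k=cv2.convexHull(big(w));print("lid",cv2.fitEllipse(k),k[:,0].min(0),k[:,0].max(0))
p=cv2.imread("pics/s0.png")[:,:,::-1]
for n,(x0,y0,x1,y1) in dict(mugb=(235,285,315,360),muga=(355,300,435,375),tape=(152,295,218,358)).items():print(n,np.abs(a[y0:y1,x0:x1].astype(int)-p[y0:y1,x0:x1]).mean().round(1))
print(robot.hand_in())
E
```

```text
[0.46681151 0.20166555 0.28947534] [ 0.88729563 -1.21170142 -0.1575396 ]
lid ((300.6516418457031, 174.91014099121094), (39.8300895690918, 57.380489349365234), 91.70785522460938) [273 155] [329 194]
mugb 3.1
muga 2.9
tape 2.9
the job is handed in; nothing more can be done
None
```

The gauge lies flat in the red tray and the lid is closed on the jar. I handed the job in at about 24 s with the arm clear of everything.

- **Gauge:** it was lifted off the mouth and set down in the tray. The top view afterwards put its grip within 2 mm of where I released it.
- **Closing the lid:** the lid was pressed on at up to about 16 N. At first contact there was a sideways force of about 3.5 N, which I eased off before pressing on. The force held at about 8 N over some 6 mm while the seal slid, then rose about 1 N/mm once the flange seated and the plate sank.
- **Release:** I let the scale come back up before opening the jaws, so nothing dropped.
- **Lid height and level:** closed fingertips touched the knob top at tool height 0.202 m, exactly the closed height. In the scene view the lid's edge follows the shape of a level, closed lid.
- **Bystanders:** the two mugs and the tape roll look unchanged from the first picture.

**Checks that disagreed:**
- The lid's edge in the scene view suggested a height about 1.5 mm above closed. That is within the calibration error, and the touch test contradicts it.
- The two cameras differed by about 2 mm on the jar's y position.

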